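# Load the connector inspection tray and shut its keeper

## Task

Set the three long grey connector inserts (two on the bench, one in the black slotted holder) upright in a neat row in the aluminium tray, one fully down in each bay with its length along the row. Then swing the keeper bar fully shut over them against its stop. Leave the short insert and the other things on the bench where they are.

Things in the scene. Friction and masses are not known exactly. Their poses are not given: they have to be found in the camera images.
- tray: Fixed aluminium inspection tray, base plate 96 (x) x 258 (y) x 10 mm. Origin on the bench under the middle bay, z up. Three bays in a row along its y. Four cross walls 6 mm thick in y, 40 mm long in x, rising 38 mm above the plate, close the bays at their y ends; at their x sides are only low rails, 5 mm wide and 5 mm high.
- keeper (a joint): Swing angle of the steel keeper bar (rad): 0 = shut, lying above the row along the tray's y, against the dark stop post (top 62 mm above the bench) by its -x side at the tray's +y end; grows as the bar swings level, clockwise seen from above, out over the tray's +x side; limit 1.9. Stiff hinge: it stays where it is left.
- keeper_hinge (a point): Point on the keeper bar's upright hinge axis, at the tray's -y end (tray x 0, y -120 mm), 57 mm above the bench, the bar's mid-height. The bar is 14 mm wide, its underside 52 and its top 62 mm above the bench, and it ends 228 mm from the hinge axis; it passes 4 mm above the cross walls.
- keeper_knob (a point): Centre of the upright round black knob on the keeper bar's free end: 16 mm diameter, from 68 to 90 mm above the bench (this point at 79 mm), 210 mm from the hinge axis.
- holder: Fixed black slotted holder; origin on the bench under its centre. Base 34 (x) x 64 (y) x 6 mm; two cheeks, 30 mm long in x and 16 mm thick, rise to 42 mm above the bench and leave a slot 25 mm wide along x, open at both ends, its floor 6 mm above the bench. The insert in it can be gripped only by its ends, which project about 7 mm beyond the cheeks.
- bay0 (a point): Centre of the floor of the tray's bay 0 (tray y -62 mm, 10 mm above the bench); axes as the tray's. The bay is 56 mm long in y between the cross walls and 30 mm wide in x between the rails.
- bay1 (a point): Centre of the floor of the tray's bay 1 (tray y 0 mm, 10 mm above the bench); axes as the tray's. The bay is 56 mm long in y between the cross walls and 30 mm wide in x between the rails.
- bay2 (a point): Centre of the floor of the tray's bay 2 (tray y 62 mm, 10 mm above the bench); axes as the tray's. The bay is 56 mm long in y between the cross walls and 30 mm wide in x between the rails.
- insert_a: Long grey connector insert, upright block 44 (x, length) x 20 (y, width) x 32 mm (z), two rows of five brass contacts on top. Origin at the centre of its underside, z up. Stands free on the bench. The three long inserts are alike; any may go in any bay, either way round.
- insert_b: Long grey connector insert, upright block 44 (x, length) x 20 (y, width) x 32 mm (z), two rows of five brass contacts on top. Origin at the centre of its underside, z up. Stands free on the bench. The three long inserts are alike; any may go in any bay, either way round.
- insert_c: Long grey connector insert, upright block 44 (x, length) x 20 (y, width) x 32 mm (z), two rows of five brass contacts on top. Origin at the centre of its underside, z up. Starts in the slot of the holder, its length along the slot. The three long inserts are alike; any may go in any bay, either way round.
- short_insert: Short grey connector insert, 28 x 20 x 32 mm, two pairs of contacts; origin under its centre. Same make as the long ones but does not belong in the tray. Bystander: leave alone.
- round_connector: Round metal connector, 32 mm diameter, 38 mm high, standing; origin under its centre. Bystander: leave alone.
- loupe: Black eye loupe, 38 mm diameter, 38 mm high, standing; origin under its centre. Bystander: leave alone.
- contact_dish: White dish, 68 mm diameter, 26 mm high; origin under its centre. Bystander: leave alone.
- flux_jar: Small amber jar, 48 mm diameter, 60 mm high; origin under its centre. Bystander: leave alone.
- pin_gauge: Pin gauge lying along its x, 120 mm long, 12 mm high, black handle; origin on the bench near its middle. Bystander: leave alone.
- tweezers: Steel tweezers lying along their x, 125 mm long, 4 mm high; origin on the bench near their middle. Bystander: leave alone.
Not all that is in view belongs to the job. What is shaped like the insert_c but blue is not meant.

How it is judged:
On the way, in this order (a step that is already met when the one before it is completed fails the run):
1. the three long inserts stand fully down, one in each bay, while the keeper bar is still open (((x of insert_a in the frame of bay0 between -0.008 and 0.008 m and y of insert_a in the frame of bay0 between -0.008 and 0.008 m and z of insert_a in the frame of bay0 between -0.003 and 0.003 m and angle between the x axis of insert_a and the y axis of bay0, either way round below 0.2 rad and angle between insert_a's own z axis and vertical below 0.08 rad) or (x of insert_b in the frame of bay0 between -0.008 and 0.008 m and y of insert_b in the frame of bay0 between -0.008 and 0.008 m and z of insert_b in the frame of bay0 between -0.003 and 0.003 m and angle between the x axis of insert_b and the y axis of bay0, either way round below 0.2 rad and angle between insert_b's own z axis and vertical below 0.08 rad) or (x of insert_c in the frame of bay0 between -0.008 and 0.008 m and y of insert_c in the frame of bay0 between -0.008 and 0.008 m and z of insert_c in the frame of bay0 between -0.003 and 0.003 m and angle between the x axis of insert_c and the y axis of bay0, either way round below 0.2 rad and angle between insert_c's own z axis and vertical below 0.08 rad)) and ((x of insert_a in the frame of bay1 between -0.008 and 0.008 m and y of insert_a in the frame of bay1 between -0.008 and 0.008 m and z of insert_a in the frame of bay1 between -0.003 and 0.003 m and angle between the x axis of insert_a and the y axis of bay1, either way round below 0.2 rad and angle between insert_a's own z axis and vertical below 0.08 rad) or (x of insert_b in the frame of bay1 between -0.008 and 0.008 m and y of insert_b in the frame of bay1 between -0.008 and 0.008 m and z of insert_b in the frame of bay1 between -0.003 and 0.003 m and angle between the x axis of insert_b and the y axis of bay1, either way round below 0.2 rad and angle between insert_b's own z axis and vertical below 0.08 rad) or (x of insert_c in the frame of bay1 between -0.008 and 0.008 m and y of insert_c in the frame of bay1 between -0.008 and 0.008 m and z of insert_c in the frame of bay1 between -0.003 and 0.003 m and angle between the x axis of insert_c and the y axis of bay1, either way round below 0.2 rad and angle between insert_c's own z axis and vertical below 0.08 rad)) and ((x of insert_a in the frame of bay2 between -0.008 and 0.008 m and y of insert_a in the frame of bay2 between -0.008 and 0.008 m and z of insert_a in the frame of bay2 between -0.003 and 0.003 m and angle between the x axis of insert_a and the y axis of bay2, either way round below 0.2 rad and angle between insert_a's own z axis and vertical below 0.08 rad) or (x of insert_b in the frame of bay2 between -0.008 and 0.008 m and y of insert_b in the frame of bay2 between -0.008 and 0.008 m and z of insert_b in the frame of bay2 between -0.003 and 0.003 m and angle between the x axis of insert_b and the y axis of bay2, either way round below 0.2 rad and angle between insert_b's own z axis and vertical below 0.08 rad) or (x of insert_c in the frame of bay2 between -0.008 and 0.008 m and y of insert_c in the frame of bay2 between -0.008 and 0.008 m and z of insert_c in the frame of bay2 between -0.003 and 0.003 m and angle between the x axis of insert_c and the y axis of bay2, either way round below 0.2 rad and angle between insert_c's own z axis and vertical below 0.08 rad)) and value of joint keeper above 0.8 rad), for 0.2 s.
2. the keeper bar is swung shut over them (value of joint keeper below 0.05 rad), for 0.2 s.
At the end, for the whole second after the job is handed in: One long insert stands in each of the three bays: its origin within 8 mm of the bay's centre in tray x and y and within 3 mm of the bay floor's height, its length within 0.2 rad of the row, upright within 0.08 rad, at rest (under 10 mm/s); the keeper bar's angle is below 0.05 rad (((x of insert_a in the frame of bay0 between -0.008 and 0.008 m and y of insert_a in the frame of bay0 between -0.008 and 0.008 m and z of insert_a in the frame of bay0 between -0.003 and 0.003 m and angle between the x axis of insert_a and the y axis of bay0, either way round below 0.2 rad and angle between insert_a's own z axis and vertical below 0.08 rad) or (x of insert_b in the frame of bay0 between -0.008 and 0.008 m and y of insert_b in the frame of bay0 between -0.008 and 0.008 m and z of insert_b in the frame of bay0 between -0.003 and 0.003 m and angle between the x axis of insert_b and the y axis of bay0, either way round below 0.2 rad and angle between insert_b's own z axis and vertical below 0.08 rad) or (x of insert_c in the frame of bay0 between -0.008 and 0.008 m and y of insert_c in the frame of bay0 between -0.008 and 0.008 m and z of insert_c in the frame of bay0 between -0.003 and 0.003 m and angle between the x axis of insert_c and the y axis of bay0, either way round below 0.2 rad and angle between insert_c's own z axis and vertical below 0.08 rad)) and ((x of insert_a in the frame of bay1 between -0.008 and 0.008 m and y of insert_a in the frame of bay1 between -0.008 and 0.008 m and z of insert_a in the frame of bay1 between -0.003 and 0.003 m and angle between the x axis of insert_a and the y axis of bay1, either way round below 0.2 rad and angle between insert_a's own z axis and vertical below 0.08 rad) or (x of insert_b in the frame of bay1 between -0.008 and 0.008 m and y of insert_b in the frame of bay1 between -0.008 and 0.008 m and z of insert_b in the frame of bay1 between -0.003 and 0.003 m and angle between the x axis of insert_b and the y axis of bay1, either way round below 0.2 rad and angle between insert_b's own z axis and vertical below 0.08 rad) or (x of insert_c in the frame of bay1 between -0.008 and 0.008 m and y of insert_c in the frame of bay1 between -0.008 and 0.008 m and z of insert_c in the frame of bay1 between -0.003 and 0.003 m and angle between the x axis of insert_c and the y axis of bay1, either way round below 0.2 rad and angle between insert_c's own z axis and vertical below 0.08 rad)) and ((x of insert_a in the frame of bay2 between -0.008 and 0.008 m and y of insert_a in the frame of bay2 between -0.008 and 0.008 m and z of insert_a in the frame of bay2 between -0.003 and 0.003 m and angle between the x axis of insert_a and the y axis of bay2, either way round below 0.2 rad and angle between insert_a's own z axis and vertical below 0.08 rad) or (x of insert_b in the frame of bay2 between -0.008 and 0.008 m and y of insert_b in the frame of bay2 between -0.008 and 0.008 m and z of insert_b in the frame of bay2 between -0.003 and 0.003 m and angle between the x axis of insert_b and the y axis of bay2, either way round below 0.2 rad and angle between insert_b's own z axis and vertical below 0.08 rad) or (x of insert_c in the frame of bay2 between -0.008 and 0.008 m and y of insert_c in the frame of bay2 between -0.008 and 0.008 m and z of insert_c in the frame of bay2 between -0.003 and 0.003 m and angle between the x axis of insert_c and the y axis of bay2, either way round below 0.2 rad and angle between insert_c's own z axis and vertical below 0.08 rad)) and linear speed of each of insert_a, insert_b, insert_c below 0.01 m/s and value of joint keeper below 0.05 rad); the robot touches nothing.
It fails at once if the short insert or another bystander is moved by more than 30 mm (distance of any of short_insert, round_connector, loupe, contact_dish, flux_jar, pin_gauge, tweezers from where it was at the start of the episode above 0.03 m).
It also fails if it takes over 72 s, if anything falls off the work surface, if the arm or the gripper's body presses on something with over 40 N, if the wrist force passes 120 N, or if a joint passes its speed limit or range.

## Robot

A 6-joint arm with a two-finger parallel gripper is mounted at the origin on the work surface. World frame = base frame: x ahead of the robot, y to its left, z up, the work surface at z = 0. Lengths are in m, angles in rad, forces in N, time in s.
With the tool pointing down it reaches from about 0.325 to 0.9 m from the base axis. Payload 6.1 kg.
Tool frame: the origin (TCP) lies midway between the tips of the shut fingers; the grasp point (between the pads) lies 19 mm behind it; z points along the fingers, y is the line along which they close (so a half turn about z gives the same grasp; the last joint's range is limited). The gripper opens to 85 mm and grips with 20 to 120 N. Pads are 22 mm wide; open, the fingers measure 114 mm over their backs; the gripper's body (76 mm by 85 mm) begins 54 mm behind the grasp point. The pads swing forward as they close: fully open they stand 13 mm farther back than shut.
Start: joints at [1.031, 0.22, 1.526, -0, 1.395, -0.126], TCP at [0.251, 0.572, 0.202] pointing down, gripper open.
Joint ranges: [-2.98, 2.98], [-0.91, 2.08], [0.09, 2.57], [-1.24, 4.39], [0.2, 2.65], [-2.68, 2.68]. Speed limits (rad/s): [2.57, 2.57, 3.01, 3.14, 3.14, 3.14].

## Interface

Orientations are given as [roll, pitch, yaw] about the fixed x, y, z axes, in that order (R = Rz(yaw) Ry(pitch) Rx(roll)).
In Python, from plant import movep, move_l, set_joints, gripper_to, hold, inverse_kinematics, observe, get_image, get_calibration, Unreachable, job_done gives the robot as it stands. Calls block until the motion is done:
- movep(position, orientation): joint-space move of the TCP to a pose.
- move_l(position, feed=0.15, rotation=None, max_force=None): straight line of the TCP; rotation=None keeps the orientation; feed is the mean speed in m/s. With max_force (N) it stops when the force on the tool has changed by that much, and returns True; else False.
- set_joints(angles): joint-space move.
- gripper_to(opening, f_grip=None): finger opening in m; f_grip is the grip in N (None keeps the last); returns when the fingers have stopped.
- hold(seconds).
- inverse_kinematics(position, orientation): joint angles nearest the present ones, or None.
- observe(): the state.
- get_image(name): name is "scene" or "top" or "wrist"; returns (picture, depth): 480x640x3 uint8, red, green, blue; 480x640 float32, m along the optical axis (not along the pixel's ray), 0 where there is no reading.
- get_calibration(name): a dict with "intrinsics" (3x3 intrinsics, pixels), "world_from_camera" (4x4, takes a point from camera to world coordinates). Camera axes: x right, y down, z forward; pixel columns grow to the right and rows downward; lengths in m; the calibration is good to about 2 mm. The wrist camera is an equidistant fisheye: a pixel r from the principal point sees the ray r / f radians off the axis. A picture is of the moment at which its call begins: read the wrist's pose just before it. get_calibration takes no time and is no camera call; for the wrist camera it gives the pose at the moment of the call.
A pose or a line that the arm cannot do raises Unreachable and nothing moves.
- job_done(): hands the job in; it is judged then, once.
The state is a dict: "time_s": time; "q": joint angles; "joint_velocities": joint speeds; "joint_torque": joint torques, N m; "eef_pos": TCP position; "tcp_rot": TCP orientation; "ft_force": force on the tool from outside, world axes, zero at the start; "torque": the same for the moment, N m; "opening": finger opening in m; "grasp_force": force on a finger pad.
Only numpy, scipy, OpenCV 4.12 (cv2) and the standard library are available. Lean on these libraries where they do the work, as an engineer would, in place of code of your own. Each camera call takes 0.05 s, during which the arm holds its last target. There are 200 camera calls.

## Working session

There is one attempt and no reset: what is moved stays moved. The work goes in short steps, each a Python script; the robot and the scene stay as the last script left them, time stands still between calls to the robot, and variables do not carry over. Pictures are saved under pics/ and viewed, at most 10 in all, crops included, and the job is handed in when it is done.

```bash
ls; mkdir -p pics; python3 - <<'E'
from plant import *
import cv2,numpy as np
for n in("top","scene"):
    im,d=get_image(n); cv2.imwrite(f"pics/{n}0.png",im[:,:,::-1]); np.save(f"{n}0.npy",d)
    c=get_calibration(n); print(n,c["intrinsics"],c["world_from_camera"].round(3) if hasattr(c["world_from_camera"],'round') else c["world_from_camera"])
o=observe();print(o["time_s"],o["tcp_rot"],o["opening"])
E
```

```text
pics
top [[607.90411816   0.         311.20107938]
 [  0.         607.90411816 239.21480012]
 [  0.           0.           1.        ]] [[-0.017 -0.991  0.136  0.347]
 [-1.     0.015 -0.015 -0.033]
 [ 0.012 -0.136 -0.991  1.536]
 [ 0.     0.     0.     1.   ]]
scene [[515.92009767   0.         321.62945534]
 [  0.         515.92009767 241.81100016]
 [  0.           0.           1.        ]] [[ 0.797  0.344 -0.497  1.072]
 [ 0.604 -0.473  0.641 -0.725]
 [-0.015 -0.811 -0.584  0.706]
 [ 0.     0.     0.     1.   ]]
0.1 [-3.13990450e+00 -2.34889423e-04  2.72779796e+00] 0.08574666533502567
```

View pics/top0.png

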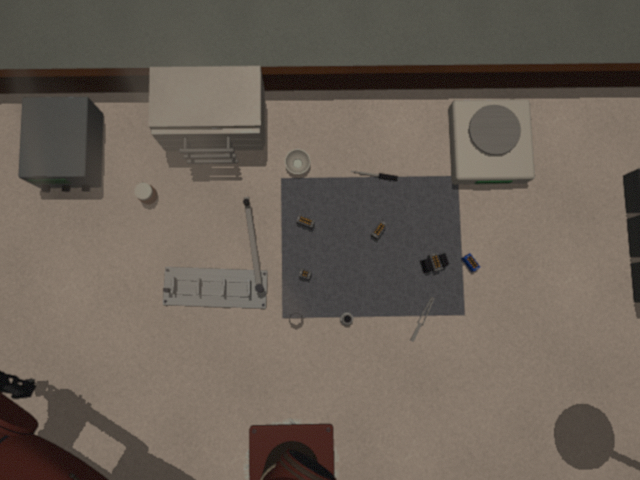

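View pics/scene0.png

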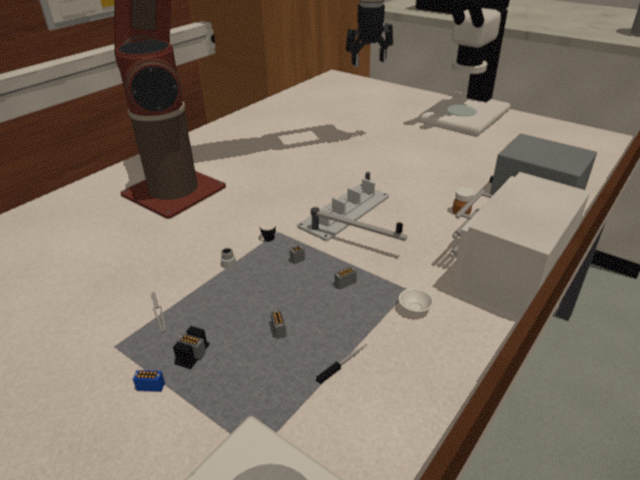

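Top view: long inserts at px (306,222) and (378,231), holder with insert at (434,263), short insert (306,275), blue decoy (471,262). The tray is centred near (216,288), with the hinge at (260,290) and the knob at (247,202). Next are coarse positions, then wrist views.

```bash
cat > h.py <<'E'
from plant import *
import cv2,numpy as np
def onplane(cal,px,z,fish=False):
    K=np.array(cal["intrinsics"]);T=np.array(cal["world_from_camera"])
    p=np.atleast_2d(np.asarray(px,float)); x=(p[:,0]-K[0,2])/K[0,0]; y=(p[:,1]-K[1,2])/K[1,1]
    if fish:
        r=np.hypot(x,y)+1e-12; d=np.c_[x/r*np.sin(r),y/r*np.sin(r),np.cos(r)]
    else: d=np.c_[x,y,np.ones(len(x))]
    d=d@T[:3,:3].T; o=T[:3,3]
    return (o+d*((z-o[2])/d[:,2])[:,None])[:,:2]
def ortho(name,cal,im,c,half,z,mm=0.5):
    "rectify to plane z: image up=+x world, right=-y; returns picture, px->world is ortho_xy"
    K=np.array(cal["intrinsics"]);T=np.array(cal["world_from_camera"]); n=int(2*half/mm*1000)
    s=mm/1000; v,u=np.mgrid[0:n,0:n]
    P=np.stack([c[0]+half-v*s,c[1]+half-u*s,np.full(u.shape,z)],-1)
    q=(P-T[:3,3])@T[:3,:3]; rr=np.hypot(q[...,0],q[...,1]); th=np.arctan2(rr,q[...,2])
    k=th/np.maximum(rr,1e-9) if name=="wrist" else 1/q[...,2]
    return cv2.remap(im,(K[0,0]*q[...,0]*k+K[0,2]).astype(np.float32),(K[1,1]*q[...,1]*k+K[1,2]).astype(np.float32),cv2.INTER_LINEAR)
def down(yaw): return [np.pi,0,yaw]
def snap(name):
    cal=get_calibration("wrist"); im,d=get_image("wrist")
    cv2.imwrite(f"pics/{name}.png",im[:,:,::-1]); np.savez(f"{name}.npz",im=im,d=d,K=cal["intrinsics"],T=cal["world_from_camera"]); return cal,im,d
def load(name):
    f=np.load(name+".npz"); return dict(intrinsics=f["K"],world_from_camera=f["T"]),f["im"],f["d"]
E
python3 - <<'E'
from h import *
c=get_calibration("top")
for n,p,z in [("A",(306,222),.032),("B",(378,231),.032),("hold",(434,263),.038),("short",(306,275),.032),("hinge",(260,290),.062),("knob",(247,202),.09),("tray",(216,288),.01),("conn",(347,319),.038),("loupe",(296,320),.038),("dish",(298,162),.02),("jar",(145,191),.06)]:
    q=onplane(c,p,z)[0]; print(n,q.round(3),np.hypot(*q).round(3))
o=observe(); w=get_calibration("wrist"); print(np.array(w["intrinsics"]).round(1)); T=np.array(w["world_from_camera"])
from scipy.spatial.transform import Rotation as R
M=R.from_euler("xyz",o["tcp_rot"]).as_matrix()
print((M.T@(T[:3,3]-o["eef_pos"])).round(3),(M.T@T[:3,:3]).round(3))
for p in [(.30,.17,.3),(.42,.0,.3),(.4,.1,.3)]:
  for y in (0,np.pi/2,-np.pi/2,np.pi): 
    q=inverse_kinematics(list(p),down(y)); print(p,round(y,2),None if q is None else np.round(q,2))
E
```

```text
A [ 0.597 -0.043] 0.598
B [ 0.571 -0.223] 0.613
hold [ 0.488 -0.359] 0.606
short [ 0.464 -0.041] 0.465
hinge [0.427 0.071] 0.432
knob [0.638 0.099] 0.646
tray [0.436 0.185] 0.474
conn [ 0.354 -0.14 ] 0.38
loupe [ 0.353 -0.015] 0.354
dish [ 0.755 -0.025] 0.755
jar [0.675 0.354] 0.762
[[371.6   0.  322. ]
 [  0.  371.6 235.5]
 [  0.    0.    1. ]]
[ 0.064  0.001 -0.171] [[-0.001 -0.966 -0.26 ]
 [ 1.    -0.001 -0.001]
 [ 0.001 -0.26   0.966]]
(0.3, 0.17, 0.3) 0 [ 0.29 -0.55  2.02 -0.    1.67  1.86]
(0.3, 0.17, 0.3) 1.57 [ 0.29 -0.55  2.02 -0.    1.67  0.29]
(0.3, 0.17, 0.3) -1.57 None
(0.3, 0.17, 0.3) 3.14 [ 0.29 -0.55  2.02  0.    1.67 -1.29]
(0.42, 0.0, 0.3) 0 [-0.19 -0.34  1.88 -0.    1.6   1.38]
(0.42, 0.0, 0.3) 1.57 [-0.19 -0.34  1.88  0.    1.6  -0.19]
(0.42, 0.0, 0.3) -1.57 None
(0.42, 0.0, 0.3) 3.14 [-0.19 -0.34  1.88  0.    1.6  -1.76]
(0.4, 0.1, 0.3) 0 [ 0.05 -0.36  1.89 -0.    1.61  1.62]
(0.4, 0.1, 0.3) 1.57 [ 0.05 -0.36  1.89 -0.    1.61  0.05]
(0.4, 0.1, 0.3) -1.57 None
(0.4, 0.1, 0.3) 3.14 [ 0.05 -0.36  1.89  0.    1.61 -1.52]
```

```bash
python3 - <<'E'
from h import *
V=[("tray",(.436,.17)),("A",(.597,-.043)),("B",(.571,-.223)),("H",(.488,-.359))]
ms=[]
for n,(x,y) in V:
    movep([x,y,.2],down(np.pi/2)); hold(.15)
    cal,im,d=snap("w_"+n)
    ms.append(ortho("wrist",cal,im,(x,y) if n!="tray" else (.45,.19),.15,.035,1.0))
print(observe()["time_s"])
m=np.vstack([np.hstack(ms[:2]),np.hstack(ms[2:])]); cv2.imwrite("pics/m1.png",m[:,:,::-1])
E
```

```text
5.0083
```

View pics/m1.png

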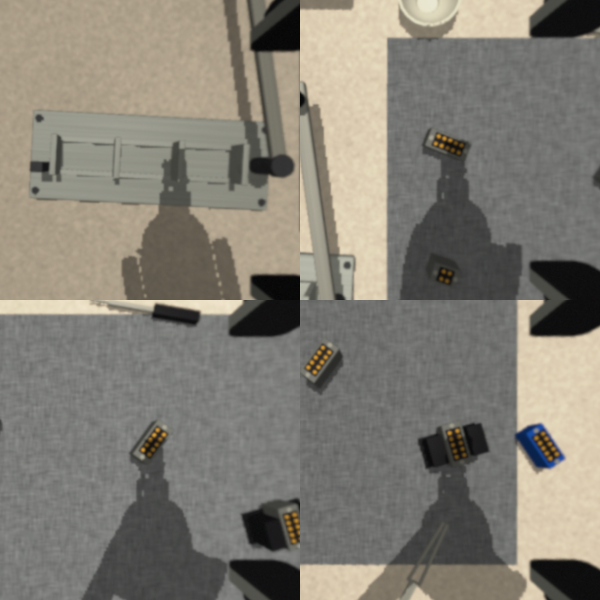

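View pics/w_tray.png

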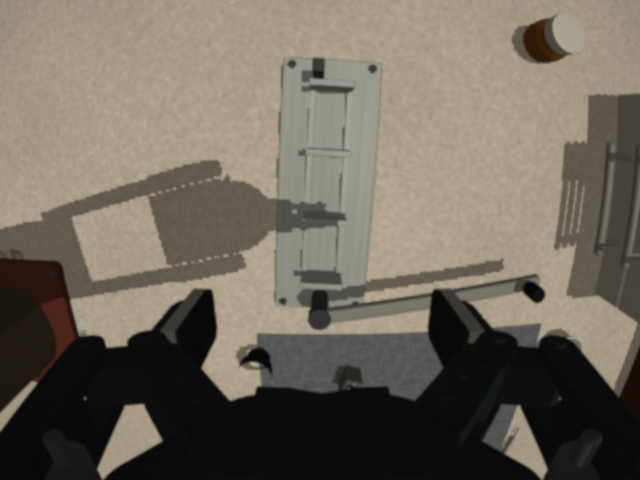

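Wrist views: all items are clear and the tool's shadow is harmless. Brass contacts show on both bench inserts and on the one in the holder. The tray plate outline is in w_tray from (285,58) to (367,303). Now I'll measure these.

```bash
cat >> h.py <<'E'
def brass(cal,im,near,z,rad=.03,mm=.25):
    o=ortho("wrist",cal,im,near,rad,z,mm); hsv=cv2.cvtColor(o,cv2.COLOR_RGB2HSV)
    m=cv2.inRange(hsv,(8,110,90),(32,255,255)); pts=cv2.findNonZero(m)
    (u,v),(w,h),a=cv2.minAreaRect(pts); b=cv2.boxPoints(((u,v),(w,h),a))
    e=b[1]-b[0]; f=b[2]-b[1]; l=e if np.hypot(*e)>np.hypot(*f) else f
    s=mm/1000; c=(near[0]+rad-v*s, near[1]+rad-u*s)
    yaw=np.arctan2(-l[0],-l[1]) # world direction of length
    return np.array(c),(yaw+np.pi/2)%np.pi-np.pi/2,np.round(np.array([w,h])*s*1000,1),o,m
E
python3 - <<'E'
from h import *
for n,p,z in [("A",(.597,-.043),.032),("B",(.571,-.223),.032),("H",(.488,-.359),.038)]:
    cal,im,d=load("w_"+n); c=p
    for _ in range(2): c,yaw,wh,o,m=brass(cal,im,c,z)
    print(n,c.round(4),yaw.round(3),wh)
    # depth at top
    K=cal["intrinsics"];T=cal["world_from_camera"]
cal,im,d=load("w_tray"); ctr=(.44,.19);half=.17;mm=.5
o=ortho("wrist",cal,im,ctr,half,.010,mm).astype(int)
m=((o[...,0]-o[...,2])<14).astype(np.uint8)*255
print(o[340,200],o[100,200])
m=cv2.morphologyEx(m,cv2.MORPH_OPEN,np.ones((9,9)))
m=cv2.morphologyEx(m,cv2.MORPH_OPEN,np.ones((51,51)))
cs,_=cv2.findContours(m,0,2); 
for k in sorted(cs,key=cv2.contourArea)[-2:]:
    r=cv2.minAreaRect(k);b=cv2.boxPoints(r); print(r, [(round(ctr[0]+half-v*mm/1e3,4),round(ctr[1]+half-u*mm/1e3,4)) for u,v in b])
    cv2.drawContours(o2:=np.ascontiguousarray(o.astype(np.uint8)),[b.astype(int)],0,(255,0,0),1)
cv2.imwrite("pics/tr.png",cv2.hconcat([o2,cv2.merge([m]*3)])[100:600,:,::-1][:, :] if False else cv2.resize(cv2.hconcat([o2[:,:,::-1],cv2.merge([m]*3)]),(800,400)))
E
```

```text
A [ 0.6034 -0.0412] 1.204 [28.7 13.2]
B [ 0.5793 -0.2267] -0.631 [13.3 30.1]
H [ 0.4952 -0.3646] 0.283 [28.6 13.3]
[147 148 136] [174 161 139]
((622.0, 51.5), (103.0, 114.0), 90.0) [(np.float32(0.61), np.float32(0.0775)), (np.float32(0.61), np.float32(0.0205)), (np.float32(0.5585), np.float32(0.0205)), (np.float32(0.5585), np.float32(0.0775))]
((350.78692626953125, 340.17364501953125), (518.7030029296875, 188.19952392578125), 2.939255952835083) [(np.float32(0.3996), np.float32(0.3165)), (np.float32(0.4936), np.float32(0.3117)), (np.float32(0.4803), np.float32(0.0527)), (np.float32(0.3863), np.float32(0.0575))]
```

View pics/tr.png

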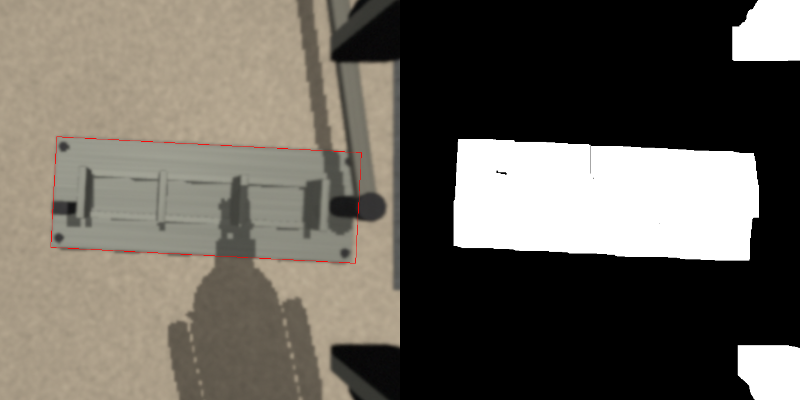

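```bash
python3 - <<'E'
from h import *
cal,im,d=load("w_tray"); ctr=np.array((.44,.19));half=.17;mm=.5
o=ortho("wrist",cal,im,ctr,half,.010,mm); g=cv2.cvtColor(o,cv2.COLOR_RGB2GRAY)
P=[]
for u,v in [(64,146),(59,238),(349,161),(345,253)]:
    u=int(u*1.7);v=int(v*1.7); w=g[v-12:v+13,u-12:u+13]
    m=(w<(int(w.min())+np.median(w))/2).astype(np.uint8); n,l,st,ce=cv2.connectedComponentsWithStats(m)
    k=min(range(1,n),key=lambda i:np.hypot(*(ce[i]-12))-st[i,4]*.02); cu,cv_=ce[k]+(u-12,v-12)
    P.append((ctr[0]+half-cv_*mm/1e3,ctr[1]+half-cu*mm/1e3)); print(np.round(P[-1],4),st[k])
P=np.array(P); print("mean",P.mean(0)); print("along",P[0]-P[2],P[1]-P[3],"across",P[0]-P[1],P[2]-P[3])
print("knob",onplane(cal,(535,291),.09,True)," hinge",onplane(cal,(319,318),.062,True))
E
```

```text
[0.4855 0.306 ] [  5   6  16  15 174]
[0.408  0.3103] [  5   5  15  15 159]
[0.4732 0.0624] [  8   0  12  25 184]
[0.395 0.067] [  6   6  14  14 152]
mean [0.44042309 0.18642993]
along [0.01237959 0.24364636] [0.01300958 0.24327987] across [ 0.07752819 -0.00423677] [ 0.07815818 -0.00460326]
knob [[0.63622756 0.10753372]]  hinge [[0.43467873 0.0737439 ]]
```

```bash
cat >> h.py <<'E'
TY=-.053; TC=np.array([.4404,.1864]); TX=np.array([np.cos(TY),np.sin(TY)]); TYv=np.array([-np.sin(TY),np.cos(TY)])
PL=np.pi/2+TY
def bay(i): return TC+TYv*(-.062+.062*i)
def pick(c,yaw,z,opening=.045,f=50,up=.14):
    gripper_to(opening); movep([*c,.10],down(yaw)); 
    print("hit",move_l([*c,z],feed=.12,max_force=15)); gripper_to(0.0,f)
    print("open",observe()["opening"],observe()["grasp_force"]); move_l([*c,up],feed=.2)
    print("held",observe()["opening"],observe()["time_s"])
def place(c,yaw,z,rel=.04,up=.14):
    movep([*c,.12],down(yaw)); move_l([*c,z+.02],feed=.2); print("hit",move_l([*c,z],feed=.05,max_force=12),observe()["eef_pos"])
    gripper_to(rel); move_l([*c,up],feed=.25); print(observe()["time_s"])
E
python3 - <<'E'
from h import *
pick((.6034,-.0412),1.204,.008)
place(bay(2),PL,.0185)
movep([.40,.17,.2],down(np.pi/2)); cal,im,d=snap("w_p1")
cv2.imwrite("pics/p1.png",ortho("wrist",cal,im,(.45,.19),.17,.035,.75)[:,:,::-1])
E
```

```text
hit False
open -2.582355862936247e-05 0.0
held 0.00027121889482916475 9.0333
hit False [0.44344334 0.24826865 0.01827712]
12.5
```

View pics/p1.png

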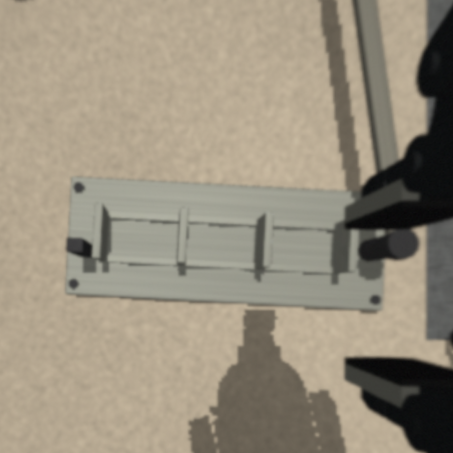

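The bay is empty: the grasp closed on nothing. I'll look at A again.

```bash
python3 - <<'E'
from h import *
movep([.597,-.043,.2],down(np.pi/2)); hold(.15); print(observe()["eef_pos"])
cal,im,d=snap("w_A2")
for n in("w_A","w_A2"):
    cal,im,d=load(n); c=(.6,-.042)
    for _ in range(2): c,yaw,wh,o,m=brass(cal,im,c,.032)
    print(n,c.round(4),yaw.round(3),wh,cal["world_from_camera"][:3,3].round(4))
a=ortho("wrist",cal,im,(.6,-.05),.1,.032,.5)
cv2.imwrite("pics/A2.png",np.hstack([cv2.resize(im,(533,400)),a[:,:267]])[:,:,::-1])
E
```

```text
[ 0.59667396 -0.04142158  0.20047668]
w_A [ 0.6034 -0.0412] 1.204 [28.7 13.2] [0.5979 0.0247 0.3716]
w_A2 [ 0.603  -0.0417] 1.19 [30.4 13.5] [0.5979 0.0247 0.3717]
```

View pics/A2.png

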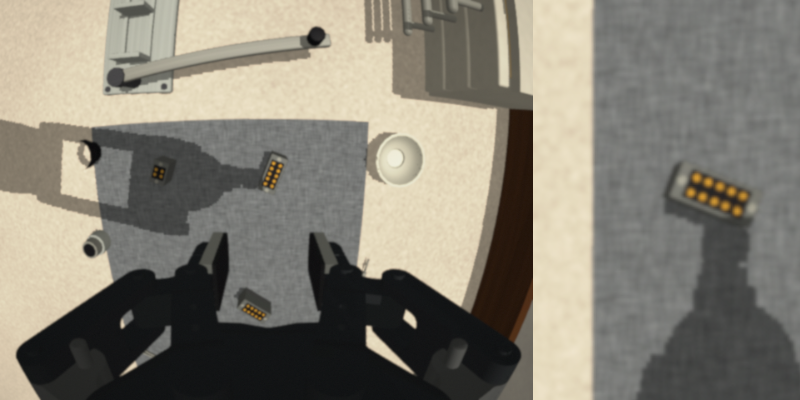

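```bash
python3 - <<'E'
from h import *
cal,im,d=load("w_A2"); K=cal["intrinsics"];T=cal["world_from_camera"]
for u,v in [(326,206),(326,180),(300,206)]:
    r=np.array([(u-K[0,2])/K[0,0],(v-K[1,2])/K[1,1]]);t=np.hypot(*r);ray=np.r_[r/t*np.tan(t),1]; print(d[v,u],(T[:3,:3]@(ray*d[v,u])+T[:3,3]).round(4))
gripper_to(.045); c=(.603,-.0415); movep([*c,.10],down(1.2)); print(move_l([*c,.008],feed=.12,max_force=15)); o=observe(); print(o["eef_pos"],o["tcp_rot"],o["opening"],o["ft_force"])
cal,im,d=snap("w_dn"); s,_=get_image("scene")
cv2.imwrite("pics/dn.png",np.hstack([cv2.resize(im,(480,360)),cv2.resize(s[190:350,240:380],(315,360))])[:,:,::-1])
E
```

```text
0.3448602 [ 0.602  -0.0386  0.0316]
0.36862507 [ 0.6023 -0.0178  0.0013]
0.3760575 [ 0.576  -0.0444  0.0008]
False
[ 0.60398059 -0.04169426  0.00910118] [ 3.13979335e+00 -3.49405340e-04  1.20012068e+00] 0.045241933373580956 [ 0.34279379 -0.1767822   0.39453471]
```

View pics/dn.png

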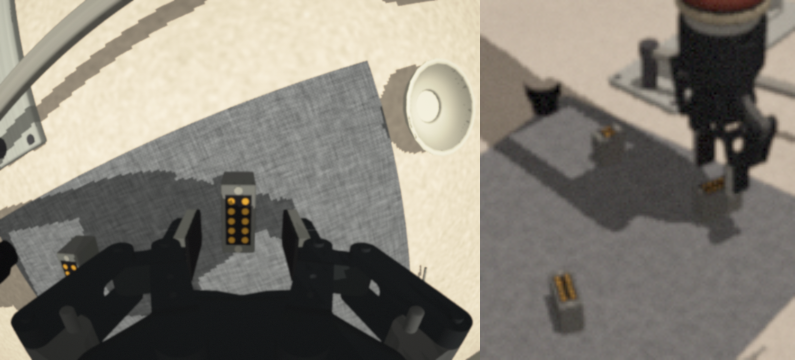

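```bash
python3 - <<'E'
from h import *
cal,im,d=load("w_dn"); K=cal["intrinsics"];T=cal["world_from_camera"]
v,u=np.mgrid[0:480,0:640]; x=(u-K[0,2])/K[0,0];y=(v-K[1,2])/K[1,1];t=np.hypot(x,y)+1e-9
P=np.stack([x/t*np.tan(t),y/t*np.tan(t),np.ones_like(x)],-1)*d[...,None]@T[:3,:3].T+T[:3,3]
c=np.array((.604,-.0417));Y=1.2;R=np.array([[np.cos(Y),np.sin(Y)],[np.sin(Y),-np.cos(Y)]])
L=(P[...,:2]-c)@R.T  # tool x, tool y
L=np.concatenate([L,P[...,2:]],-1)
for vv in (285,300,330,360): print(vv,[(uu,*(L[vv,uu]*1000).round().astype(int)) for uu in (240,250,258,266,320,380,388,396,404)])
E
```

```text
285 [(240, np.int64(-9), np.int64(-42), np.int64(1)), (250, np.int64(12), np.int64(-26), np.int64(51)), (258, np.int64(12), np.int64(-23), np.int64(51)), (266, np.int64(9), np.int64(-22), np.int64(42)), (320, np.int64(4), np.int64(0), np.int64(32)), (380, np.int64(10), np.int64(24), np.int64(47)), (388, np.int64(12), np.int64(26), np.int64(52)), (396, np.int64(12), np.int64(29), np.int64(51)), (404, np.int64(-9), np.int64(45), np.int64(1))]
300 [(240, np.int64(12), np.int64(-28), np.int64(64)), (250, np.int64(13), np.int64(-24), np.int64(66)), (258, np.int64(11), np.int64(-21), np.int64(62)), (266, np.int64(3), np.int64(-22), np.int64(44)), (320, np.int64(-3), np.int64(0), np.int64(32)), (380, np.int64(5), np.int64(24), np.int64(49)), (388, np.int64(11), np.int64(24), np.int64(63)), (396, np.int64(12), np.int64(27), np.int64(64)), (404, np.int64(12), np.int64(30), np.int64(64))]
330 [(240, np.int64(13), np.int64(-23), np.int64(87)), (250, np.int64(7), np.int64(-22), np.int64(77)), (258, np.int64(2), np.int64(-21), np.int64(68)), (266, np.int64(-8), np.int64(-21), np.int64(51)), (320, np.int64(-18), np.int64(0), np.int64(32)), (380, np.int64(-5), np.int64(24), np.int64(55)), (388, np.int64(4), np.int64(23), np.int64(71)), (396, np.int64(7), np.int64(25), np.int64(77)), (404, np.int64(13), np.int64(25), np.int64(87))]
360 [(240, np.int64(18), np.int64(-18), np.int64(110)), (250, np.int64(18), np.int64(-16), np.int64(109)), (258, np.int64(-8), np.int64(-21), np.int64(72)), (266, np.int64(-57), np.int64(-31), np.int64(0)), (320, np.int64(-57), np.int64(0), np.int64(-1)), (380, np.int64(-56), np.int64(35), np.int64(1)), (388, np.int64(-5), np.int64(23), np.int64(76)), (396, np.int64(18), np.int64(18), np.int64(110)), (404, np.int64(18), np.int64(20), np.int64(109))]
```

The depth image shows the fingertips at z≈42 mm while the TCP reads 9 mm, so the real tool seems about 25 mm shorter than the reported TCP. I'll confirm by touching bare bench with the fingers shut.

```bash
python3 - <<'E'
from h import *
move_l([.603,-.0415,.08],feed=.2); gripper_to(0.0,40); movep([.54,-.10,.05],down(1.2))
print(move_l([.54,-.10,.004],feed=.1,max_force=6),observe()["eef_pos"])
h=move_l([.54,-.10,-.035],feed=.03,max_force=6); o=observe(); print(h,o["eef_pos"],o["ft_force"],o["opening"])
move_l([.54,-.10,.03],feed=.15); print(observe()["time_s"])
E
```

```text
False [ 0.54042259 -0.0997658   0.00410086]
True [ 0.53966439 -0.09988878 -0.02924591] [-1.25655613  0.58987155  5.58852676] 0.00016530964702433855
19.725
```

The touch was at reported z −0.029, so commanded z needs an offset of about −28 mm. I'll apply it and redo A.

```bash
sed -i 's/up=.14/up=.105/g; s/\[\*c,.10\]/[*c,.07]/; s/\[\*c,.12\]/[*c,.095]/' h.py; python3 - <<'E'
from h import *
pick((.603,-.0415),1.2,-.021)
place(bay(2),PL,-.0112)
o=observe()
movep([.436,.17,.2],down(np.pi/2)); hold(.1); cal,im,d=snap("w_p2")
c=bay(2)
for _ in range(2): c,yaw,wh,_,m=brass(cal,im,c,.042)
print("in tray frame",np.array([(c-bay(2))@TX,(c-bay(2))@TYv]).round(4),yaw-(TY+np.pi/2),wh)
E
```

```text
hit False
open 0.018957913931436345 49.3559467792511
held 0.019010541396271813 22.725
hit True [0.4483383  0.25114565 0.01031853]
25.6333
in tray frame [0.0049 0.0259] -1.576552 [ 8.  10.4]
```

```bash
python3 - <<'E'
from h import *
cal,im,d=load("w_p2"); a=ortho("wrist",cal,im,(.45,.24),.12,.03,.4)
cv2.imwrite("pics/p2.png",a[:,:,::-1])
E
```

```text
(no output)
```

View pics/p2.png

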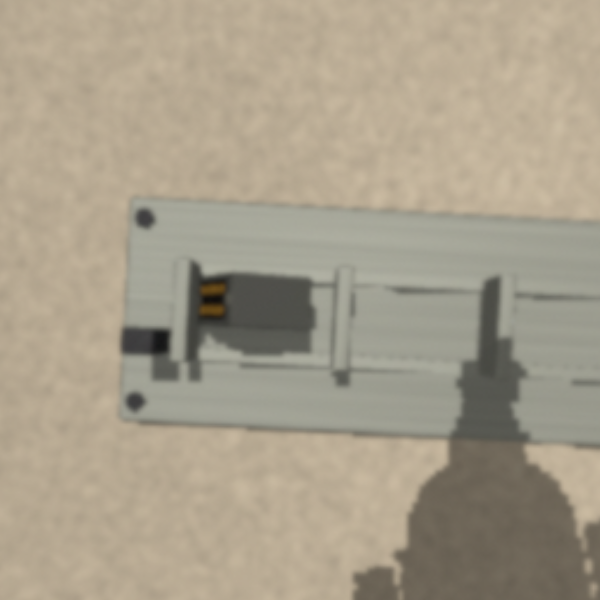

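The insert was knocked onto its end in bay 2, with its contacts facing +y at px (212,300). So it met a wall on the way down. I'll check the numeric alignment of both the grasp and the bay.

```bash
python3 - <<'E'
from h import *
cal,im,d=load("w_dn"); c=(.604,-.0417)
for _ in range(2): c,yaw,wh,_,m=brass(cal,im,c,.032)
print("dn",c.round(4),yaw,wh)
def cloud(n):
    cal,im,d=load(n); K=cal["intrinsics"];T=cal["world_from_camera"]
    v,u=np.mgrid[0:480,0:640]; x=(u-K[0,2])/K[0,0];y=(v-K[1,2])/K[1,1];t=np.hypot(x,y)+1e-9
    P=np.stack([x/t*np.tan(t),y/t*np.tan(t),np.ones_like(x)],-1)*d[...,None]@T[:3,:3].T+T[:3,3]
    L=np.stack([(P[...,:2]-TC)@TX,(P[...,:2]-TC)@TYv,P[...,2]],-1); return L[d>0]
for n in("w_p2","w_tray"):
    L=cloud(n); w=L[(np.abs(L[:,0])<.03)&(np.abs(L[:,1])<.13)&(L[:,2]>.04)&(L[:,2]<.052)]
    print(n); h,e=np.histogram(w[:,1],np.arange(-.13,.131,.004)); print([(round(a*1000),k) for a,k in zip(e,h) if k])
    w2=w[w[:,1]<.08];print("wall x range",np.percentile(w2[:,0],[2,98]))
    b=L[(np.abs(L[:,0])<.03)&(L[:,1]>.033)&(L[:,1]<.09)&(L[:,2]>.014)]
    for a in np.arange(.034,.09,.004):
        s=b[(b[:,1]>a)&(b[:,1]<a+.004)]; 
        if len(s) and n=="w_p2": print(round(a*1e3),len(s),(np.percentile(s[:,2],[10,50,90])*1e3).round(),(np.percentile(s[:,0],[5,95])*1e3).round())
E
```

```text
dn [ 0.6032 -0.0413] 1.1902899 [29.1 12.4]
w_p2
[(-114, np.int64(2)), (-110, np.int64(18)), (-106, np.int64(34)), (-90, np.int64(126)), (-86, np.int64(225)), (-30, np.int64(71)), (-26, np.int64(197)), (-22, np.int64(94)), (34, np.int64(205)), (38, np.int64(144)), (46, np.int64(9)), (50, np.int64(98)), (54, np.int64(30)), (58, np.int64(5)), (82, np.int64(41)), (86, np.int64(50)), (94, np.int64(139)), (98, np.int64(198)), (102, np.int64(2)), (106, np.int64(27))]
wall x range [-0.01881626  0.01912293]
34 205 [46. 47. 48.] [-18.  17.]
38 184 [25. 47. 48.] [-18.  18.]
42 24 [14. 15. 15.] [-20.  20.]
46 38 [14. 15. 50.] [-20.  19.]
50 139 [15. 51. 52.] [-18.  19.]
54 137 [15. 52. 54.] [-18.  18.]
58 129 [15. 54. 55.] [-17.  15.]
62 143 [15. 55. 57.] [-17.  18.]
66 130 [16. 57. 58.] [-15.  17.]
70 140 [15. 59. 60.] [-17.  18.]
74 142 [15. 61. 62.] [-17.  18.]
78 113 [15. 60. 62.] [-17.  14.]
82 97 [15. 50. 55.] [-17.  19.]
86 102 [15. 40. 45.] [-17.  18.]
w_tray
[(-114, np.int64(1)), (-110, np.int64(22)), (-106, np.int64(35)), (-90, np.int64(122)), (-86, np.int64(216)), (-30, np.int64(74)), (-26, np.int64(198)), (-22, np.int64(98)), (34, np.int64(200)), (38, np.int64(147)), (94, np.int64(138)), (98, np.int64(203)), (102, np.int64(21)), (106, np.int64(25))]
wall x range [-0.01887901  0.01894197]
```

The wall tops are at tray y −86, −26, 37 and 98 in my frame, so the plate isn't centred on the bays. The real tray origin is 5.8 mm further +y. The insert leans on its end, about 68° over about tray x. Plan: grip it across its width, tilt the tool about 45° so it comes near upright, release it on the mat so it drops flat, then measure.

```bash
cat >> h.py <<'E'
TC0=TC.copy(); TC=TC0+TYv*.0058
from scipy.spatial.transform import Rotation as Ro
def tipcmd(p,rpy): return list(np.array(p)+.028*Ro.from_euler("xyz",rpy).apply([0,0,1]))
E
python3 - <<'E'
from h import *
cal,im,d=load("w_p2"); K=cal["intrinsics"];T=cal["world_from_camera"]
v,u=np.mgrid[0:480,0:640]; x=(u-K[0,2])/K[0,0];y=(v-K[1,2])/K[1,1];t=np.hypot(x,y)+1e-9
P=np.stack([x/t*np.tan(t),y/t*np.tan(t),np.ones_like(x)],-1)*d[...,None]@T[:3,:3].T+T[:3,3]
L=np.stack([(P[...,:2]-TC0)@TX,(P[...,:2]-TC0)@TYv,P[...,2]],-1)[d>0]
for a in (.05,.06,.07):
    s=L[(np.abs(L[:,0])<.03)&(L[:,1]>a)&(L[:,1]<a+.008)&(L[:,2]>.04)];print(np.percentile(s[:,0],[1,50,99]).round(4))
for deg in (40,45,50):
    r=(Ro.from_euler("x",deg,degrees=True)*Ro.from_euler("xyz",down(np.pi/2))).as_euler("xyz"); 
    for p in [(.58,-.06),(.52,-.08)]:
        q=[inverse_kinematics(tipcmd([*p,z],r),list(r)) for z in (.017,.08)]; print(deg,p,[None if k is None else np.round(k,2) for k in q])
E
```

```text
[-0.0044  0.0051  0.0149]
[-0.0049  0.0052  0.015 ]
[-0.0047  0.0045  0.0141]
40 (0.58, -0.06) [array([-0.57,  0.61,  1.62,  0.59,  1.38, -0.82]), array([-0.57,  0.51,  1.62,  0.58,  1.46, -0.77])]
40 (0.52, -0.08) [array([-0.65,  0.53,  1.74,  0.55,  1.37, -0.9 ]), array([-0.65,  0.42,  1.74,  0.54,  1.46, -0.84])]
45 (0.58, -0.06) [array([-0.59,  0.66,  1.59,  0.63,  1.44, -0.86]), array([-0.59,  0.56,  1.59,  0.63,  1.51, -0.8 ])]
45 (0.52, -0.08) [array([-0.68,  0.58,  1.71,  0.59,  1.44, -0.94]), array([-0.68,  0.47,  1.71,  0.58,  1.52, -0.88])]
50 (0.58, -0.06) [array([-0.62,  0.71,  1.55,  0.68,  1.5 , -0.89]), array([-0.62,  0.61,  1.57,  0.67,  1.57, -0.84])]
50 (0.52, -0.08) [array([-0.7 ,  0.64,  1.67,  0.63,  1.5 , -0.97]), array([-0.7 ,  0.53,  1.69,  0.62,  1.58, -0.91])]
```

```bash
python3 - <<'E'
from h import *
p=TC0+TX*.005+TYv*.069
gripper_to(.05); movep([*p,.07],down(PL)); print(move_l([*p,0.0],feed=.15,max_force=15),observe()["eef_pos"])
gripper_to(0.0,60); print(observe()["opening"],observe()["grasp_force"])
print(move_l([*p,.10],feed=.2),observe()["opening"])
r=list((Ro.from_euler("x",45,degrees=True)*Ro.from_euler("xyz",down(np.pi/2))).as_euler("xyz"))
q=[.58,-.06]
movep(tipcmd([*q,.07],r),r); move_l(tipcmd([*q,.035],r),feed=.2)
print(move_l(tipcmd([*q,.016],r),feed=.05,max_force=6),observe()["eef_pos"]-np.array(tipcmd([*q,0],r)))
gripper_to(.05); hold(.2)
move_l(tipcmd([q[0],q[1]-.07,.09],r),feed=.3)
movep([.58,-.06,.13],down(np.pi/2)); hold(.1); cal,im,d=snap("w_A3"); print(observe()["time_s"])
c=(.58,-.075)
for _ in range(2): c,yaw,wh,_,m=brass(cal,im,c,.032,.04)
print(c,yaw,wh)
cv2.imwrite("pics/A3.png",ortho("wrist",cal,im,(.58,-.06),.1,.03,.5)[:,:,::-1])
E
```

```text
False [0.4504113  0.25505984 0.0014948 ]
0.018855590131803362 60.25816082954407
False 0.019102321262938097
False [-1.19946161e-04  1.44602408e-05  1.58500036e-02]
32.9833
[ 0.5815 -0.0625] -1.5707964 [13.  29.2]
```

View pics/A3.png

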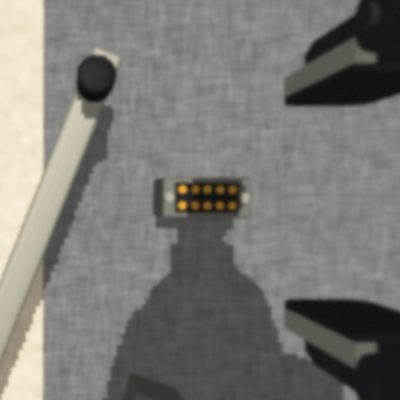

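A stands upright again at (0.5815, −0.0625). Now I'll put A in bay 2 and B in bay 1, stopping if a placement is blocked.

```bash
cat >> h.py <<'E'
def place(c,yaw,z,rel=.035,up=.08):
    movep([*c,.06],down(yaw)); hold(.1)
    if move_l([*c,z+.008],feed=.12,max_force=25): raise SystemExit(f"blocked {observe()['eef_pos']}")
    print("hit",move_l([*c,z],feed=.04,max_force=12),observe()["eef_pos"]-np.r_[c,z])
    gripper_to(rel); move_l([*c,up],feed=.3); print(observe()["time_s"])
E
python3 - <<'E'
from h import *
pick((.5815,-.0625),np.pi/2,-.021,up=.08); place(bay(2),PL,-.0110)
pick((.5793,-.2267),-.631+np.pi,-.021,up=.08); place(bay(1),PL,-.0110)
cal,im,d=snap("w_p4")
for i in (1,2):
    c=bay(i)
    try:
        for _ in range(2): c,yaw,wh,_,m=brass(cal,im,c,.042)
        e=c-bay(i); print(i,np.array([e@TX,e@TYv]).round(4),yaw,wh)
    except Exception as ex: print(i,ex)
E
```

```text
hit False
open 0.01878194687154625 49.47470963001251
held 0.01917736191657657 35.4667
hit True [0.00181722 0.00069873 0.00125756]
38.5667
hit False
open 0.018859834256370455 49.34915006160736
held 0.019115307573838527 42.55
hit True [0.00192696 0.00046425 0.00123949]
45.975
1 [0.0033 0.0035] 1.5308176 [28.3 12.3]
2 [0.003  0.0007] 1.5273453 [29.4 12.8]
```

A and B are seated, within 3.5 mm of their bay centres. Next is C: out of the holder, regrip on the bench, into bay 0.

```bash
python3 - <<'E'
from h import *
L=.283; h=[.4952,-.3646]
gripper_to(.07); movep([*h,.05],down(L+np.pi/2)); 
print(move_l([*h,-.014],feed=.15,max_force=20),observe()["eef_pos"]); gripper_to(0.0,50); print(observe()["opening"],observe()["grasp_force"])
if observe()["opening"]<.035: raise SystemExit("miss")
move_l([*h,.035],feed=.2); b=[.50,-.23]
movep([*b,.02],down(L+np.pi/2)); print(move_l([*b,-.0198],feed=.08,max_force=8),observe()["eef_pos"])
gripper_to(.06); move_l([*b,.03],feed=.3); gripper_to(.045); movep([*b,.03],down(L))
print(move_l([*b,-.021],feed=.15,max_force=15)); gripper_to(0.0,50); print(observe()["opening"],observe()["time_s"])
if observe()["opening"]<.015: raise SystemExit("miss2")
move_l([*b,.06],feed=.3)
place(bay(0)-TX*.0015,PL,-.0110)
cal,im,d=snap("w_p5")
for i in (0,1):
    c=bay(i)
    for _ in range(2): c,yaw,wh,_,m=brass(cal,im,c,.042)
    e=c-bay(i); print(i,np.array([e@TX,e@TYv]).round(4),yaw,wh)
E
```

```text
False [ 0.49553522 -0.36433205 -0.01382428]
0.04281000823681851 52.16560184955597
True [ 0.49910269 -0.23025119 -0.01863377]
False
0.0191348354155906 54.025
hit True [0.00182283 0.0001513  0.001259  ]
57.6083
0 [ 0.0015 -0.001 ] 1.5114602 [29.1 12.5]
1 [0.0033 0.0031] 1.5102643 [29.6 12.8]
```

```bash
cat > k.py <<'E'
from h import *
H=TC-.120*TYv; Z=.042
def pose(th,z=Z): 
    p=H+.210*(TYv*np.cos(th)+TX*np.sin(th)); return [*p,z],down(PL-th)
th0=1.34; ths=[1.1,.85,.6,.37,.15]
for t in [th0]+ths+[0,-.02]:
    if inverse_kinematics(*pose(t)) is None: raise SystemExit(f"ik {t}")
print(observe()["time_s"],pose(th0))
p,r=pose(th0); gripper_to(.045); movep([*p[:2],.085],r); print(move_l(p,feed=.15,max_force=20)); gripper_to(0.0,50); print(observe()["opening"],observe()["time_s"])
if observe()["opening"]<.01: raise SystemExit("missed knob")
for t in ths: p,r=pose(t); move_l(p,feed=.2,rotation=r)
p,r=pose(-.025); print("stop",move_l(p,feed=.08,rotation=r,max_force=45))
o=observe(); e=(np.array(o["eef_pos"][:2])-H); print("theta",np.arctan2(e@TX,e@TYv),np.hypot(*e),o["ft_force"],o["opening"],o["time_s"])
E
python3 k.py
```

```text
57.6583 ([np.float64(0.6410397567474166), np.float64(0.10950118116243576), 0.042], [3.141592653589793, 0, 0.17779632679489654])
False
9.433713171209552e-05 60.0083missed knob
```

The fingers closed on nothing. In the A3 view the knob had already moved, so the bar was nudged further open. I'll locate it from depth.

```bash
python3 - <<'E'
from h import *
H=TC-.120*TYv
def ana(nm,cal,d,fish):
    K=np.array(cal["intrinsics"]);T=np.array(cal["world_from_camera"])
    v,u=np.mgrid[0:480,0:640]; x=(u-K[0,2])/K[0,0];y=(v-K[1,2])/K[1,1];t=np.hypot(x,y)+1e-9
    k=np.tan(np.minimum(t,1.4))/t if fish else 1
    P=np.stack([x*k,y*k,np.ones_like(x)],-1)*d[...,None]@T[:3,:3].T+T[:3,3]
    e=P[...,:2]-H; X=e@TX;Y=e@TYv; r=np.hypot(X,Y); th=np.arctan2(X,Y); z=P[...,2]
    print(nm)
    for a,b in ((.06,.1),(.1,.14),(.14,.19),(.2,.225)):
        m=(d>0)&(r>a)&(r<b)&(z>.052)&(z<(.072 if b<.2 else .1))&(th>.3)&(th<2.2)
        h,ed=np.histogram(th[m],np.arange(.3,2.21,.1)); print(a,[(round(q,1),n) for q,n in zip(ed,h) if n>3],np.median(th[m]) if m.any() else None)
for n in("w_p2","w_A3","w_p4","w_p5"):
    c,i,d=load(n); ana(n,c,d,True)
i,d=get_image("top"); ana("top",get_calibration("top"),d,False)
i,d=get_image("scene"); ana("scene",get_calibration("scene"),d,False)
cal,i,d=snap("w_k"); ana("wk",cal,d,True)
E
```

```text
w_p2
0.06 [(np.float64(1.2), np.int64(24)), (np.float64(1.3), np.int64(145)), (np.float64(1.4), np.int64(30))] 1.3378691119207862
0.1 [(np.float64(1.2), np.int64(4)), (np.float64(1.3), np.int64(516)), (np.float64(1.4), np.int64(115))] 1.3528108538595411
0.14 [(np.float64(1.3), np.int64(626)), (np.float64(1.4), np.int64(97))] 1.3609401631997262
0.2 [(np.float64(1.3), np.int64(533)), (np.float64(1.4), np.int64(24))] 1.357797269514591
w_A3
0.06 [(np.float64(1.7), np.int64(34)), (np.float64(1.8), np.int64(632)), (np.float64(1.9), np.int64(533))] 1.890295521614786
0.1 [(np.float64(1.8), np.int64(742)), (np.float64(1.9), np.int64(598))] 1.8937048495718618
0.14 [(np.float64(1.8), np.int64(962)), (np.float64(1.9), np.int64(765))] 1.895245107783201
0.2 [(np.float64(1.8), np.int64(475)), (np.float64(1.9), np.int64(415))] 1.8977407621391806
w_p4
0.06 [] None
0.1 [(np.float64(1.8), np.int64(19))] 1.8417441529488812
0.14 [] 1.8448950223620948
0.2 [] None
w_p5
0.06 [] None
0.1 [(np.float64(1.8), np.int64(179)), (np.float64(1.9), np.int64(5))] 1.8479474938207894
0.14 [] None
0.2 [] None
top
0.06 [(
[... 321 characters left out ...]
p.int64(36))] 1.90769543710188
scene
0.06 [(np.float64(1.8), np.int64(30)), (np.float64(1.9), np.int64(59))] 1.9363070051910547
0.1 [(np.float64(1.8), np.int64(31)), (np.float64(1.9), np.int64(59))] 1.922516191963521
0.14 [(np.float64(1.8), np.int64(44)), (np.float64(1.9), np.int64(84))] 1.9195262154591353
0.2 [(np.float64(1.3), np.int64(74)), (np.float64(1.4), np.int64(24)), (np.float64(1.8), np.int64(44)), (np.float64(1.9), np.int64(109))] 1.8897593119228944
wk
0.06 [] None
0.1 [] None
0.14 [] None
0.2 [(np.float64(1.2), np.int64(354)), (np.float64(1.3), np.int64(1540)), (np.float64(1.4), np.int64(17)), (np.float64(1.8), np.int64(2069)), (np.float64(1.9), np.int64(270))] 1.8583127589629402
```

```bash
sed -i 's/^th0=.*/th0=1.893; ths=[1.63,1.36,1.09,.82,.55,.30,.10]/; s/^p,r=pose(th0); gripper_to(.045); movep(\[\*p\[:2\],.085\],r)/move_l([*pose(1.34)[0][:2],.066],feed=.3); p,r=pose(th0); gripper_to(.045); movep([*p[:2],.066],r)/; s/feed=.2,rot/feed=.17,rot/' k.py
cat >> k.py <<'E'
gripper_to(.035); move_l([*o["eef_pos"][:2],.085],feed=.3); print(observe()["time_s"])
E
python3 k.py
```

```text
60.1583 ([np.float64(0.6297411637973135), np.float64(-0.004596672243091043), 0.042], [3.141592653589793, 0, -0.3752036732051034])
False
0.013787491898312932 62.1333
stop False
theta -0.006347174291782249 0.21184357312870883 [ 9.30921695  8.78806135 -3.62382876] 0.013676602866670697 65.875
66.5
```

```bash
python3 - <<'E'
from h import *
H=TC-.120*TYv; i,d=get_image("scene"); cal=get_calibration("scene")
K=np.array(cal["intrinsics"]);T=np.array(cal["world_from_camera"])
v,u=np.mgrid[0:480,0:640]
P=np.stack([(u-K[0,2])/K[0,0],(v-K[1,2])/K[1,1],np.ones(u.shape)],-1)*d[...,None]@T[:3,:3].T+T[:3,3]
e=P[...,:2]-H; X=e@TX;Y=e@TYv; z=P[...,2]
for a,b in((.03,.08),(.08,.13),(.13,.18)):
    m=(d>0)&(Y>a)&(Y<b)&(abs(X)<.03)&(z>.054)&(z<.066); print(a,m.sum(),np.median(X[m]).round(4) if m.any() else None)
print(observe()["time_s"],observe()["opening"],observe()["ft_force"])
m=(d>0)&(np.hypot(X,Y)<.23)&(X>.05)&(z>.05)&(z<.1); print("open-side pts",m.sum())
job_done(); print(observe()["time_s"])
E
```

```text
0.03 100 0.0034
0.08 84 0.0027
0.13 87 0.0032
66.55 0.03482024493880104 [ 0.15014041 -0.62265201  0.16410131]
open-side pts 0
the job is handed in; nothing more can be done
the job is handed in; nothing more can be done
```

I handed the job in at 66.6 s with the three long inserts in their bays and the keeper bar measured shut. On the way, one insert tipped over while being placed and had to be set upright again, and the bar got nudged further open before I closed it. I did not re-measure the bystanders at the end.

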